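# Open the stuck preserving jar and set the funnel in it

### The arm

A 7-joint arm with a two-finger parallel gripper is mounted at the origin on a cart in front of the work surface, level with it; the furniture and walls round the work are solid. World frame = base frame: x ahead of the robot, y to its left, z up, the work surface at z = 0. Lengths are in mm, angles in rad, forces in N, time in s.
With the tool pointing down it reaches from about 350 to 775 mm from the base axis. Payload 3.1 kg.
Tool frame: the origin (TCP) lies midway between the tips of the shut fingers; the grasp point (between the pads) lies 19 mm behind it; z points along the fingers, y is the direction in which the jaws open and shut (so a half turn about z gives the same grasp; the last joint's range is limited). The gripper opens to 85 mm and grips with 20 to 120 N. Pads are 22 mm wide; open, the fingers measure 114 mm over their backs; the gripper's body (76 mm by 85 mm) begins 54 mm behind the grasp point. The pads swing forward as they close: fully open they stand 13 mm farther back than shut.
Start: joints at [-1.2, 0.311, 0.014, 1.512, -0.004, 1.319, -0.027], TCP at [220.622, 503.829, 231.304] pointing down, gripper open.
Joint ranges: [-2.7, 2.7], [-0.3, 1.91], [-1.27, 1.3], [0.12, 2.57], [-1.44, 4.58], [0.2, 2.03], [-3.05, 3.05]. Speed limits (rad/s): [2.79, 2.79, 3.14, 3.14, 3.14, 3.14, 3.14].

### API

Orientations are given as a unit quaternion [w, x, y, z].
In Python, from cell import telemetry, camera, close_job, silhouettes, mark_of gives the robot as it stands.
- The arm moves only by the shell command python3 -m handwheel 'ROWS' [FORCE]. ROWS is JSON, a list of rows, each a list of 5 numbers: the shift along the tool's x, y, z in m, then the turn about the tool's z in rad, then the opening, from -1 (shut) to 1 (fully open). In form: [[tx, ty, tz, turn, grip], ...]. A call has 1 to 12 rows; each row shifts and turns the pose as measured when the row begins, along the tool's axes as they then stand; what a row does not reach is not made up. A row lasts 1/10 s, in which the tool goes at most 50 mm and 8.59 degrees, less where a joint would pass 70% of its speed; a pose out of reach is approached as far as the arm can. A call with a gripper value outside its range is refused whole. The fingers move at their own pace and stop on an object; FORCE is the grip in N (left out, the last holds). Time passes only in rows, so rows that do not move let the fingers close. It gives the time, the measured TCP pose, the force and the opening at its end, in the units of the state.
- telemetry.observe(): the state, without advancing time (a new reading comes with each control period).
- camera(name): name is "scene" or "side" or "wrist"; returns a dict with "frame" (480x640x3 uint8, red, green, blue), "fx", "fy", "cx", "cy" (pixels), "k1" (the pictures are not rectified: a ray, as slopes to the right and down, at radius r is drawn at 1 + k1 r^2 times it, then the intrinsics apply), "R" (3x3) and "t" (3): a world point X has camera coordinates R X + t. Camera axes: x right, y down, z forward; pixel columns grow to the right and rows downward; lengths in mm; the calibration is good to about 2 mm. A picture is of the moment at which its call begins. There is no depth.
- close_job(): hands the job in, once; it reports no verdict.
Trained networks look in a picture, given as the dict that the camera call returned (one of the last four; its "shot" number tells which), for a name from the list of things; names that differ only in an ending like _2 or _b are one class to them, and where a whole thing is asked for, a point or a joint stands for the part that bears it (a point fixed in the world has none). Each returns a list of dicts, best first, with "conf" (0 to 1); they miss things now and then, are a little off and sometimes report something else, mostly with a low value. They report only what shows in the picture. A call takes as long as a camera call. They do not tell look-alikes from the thing itself.
- silhouettes(picture, label): "mask" (480x640 bool, what is visible of it).
- mark_of(picture, label): "centre" ([x, y, z] in mm, in world coordinates, good to about 4 mm: a listed point, or the origin of a listed thing).
The state is a dict: "clock": time; "joint_pos": joint angles; "qvel": joint speeds; "joint_torque": joint torques, N m; "ee_pos": TCP position; "tcp_rot": TCP orientation; "force": force on the tool from outside, world axes, zero at the start; "wrist_torque": the same for the moment, N m; "finger_gap": finger opening in mm.
Only numpy, scipy, OpenCV 4.12 (cv2) and the standard library are available. Lean on these libraries where they do the work, as an engineer would, in place of code of your own. Each camera call takes 0.05 s, during which the arm holds its last target. There are 200 camera calls.

### The job

The metal lid of the glass jar clamped in the wooden holder is stuck. Grip it firmly, break it loose with a hard twist anticlockwise (seen from above), keep unscrewing until it comes free, and lay it flat on the chopping board. Then set the funnel, spout down, in the open jar so that it sits fully home, centred and upright, and leave the lemon, the onion and the honey jar where they are.

Things in the scene. Friction and masses are not known exactly. Their poses are not given: they have to be found in the camera images.
- jar: Clear glass preserving jar, 82 mm wide, held fixed (cannot move or turn) in a wooden clamp 124 x 124 x 48 mm whose screws reach 69 mm from the centre. Origin: centre of the clamp's underside, on the worktop; z up the jar's axis. Glass shoulder up to 100 mm above the origin; neck above it to 118 mm, under the lid at first, 56 mm wide over its thread, bore 41 mm.
- jar_mouth (a point): Centre of the mouth's rim as it is once the lid is off (top of the black rubber sealing ring), 123.5 mm above the jar's origin. The funnel's cone comes to rest on the ring's inner edge, 41 mm wide.
- lid: Round steel screw lid, 64 mm wide, 32 mm high, 90 g; fine ribs round its upper 14 mm, where to grip it; a short raised bar on its top points along its x axis. Origin: centre of its lower edge, z up its axis. At the start it is 103 mm above the jar's origin (top at 135 mm), its x axis parallel to the jar's.
- lid_middle (a point): Point on the lid's axis 16 mm above its lower edge. Breaking the lid loose takes about 1 N m: grip hard (some 60 N) and check that it turned and did not slip. The worst is over after about 0.3 rad anticlockwise; from 0.45 rad it turns easily, and when let go it stands 2.5 mm higher. It lifts off only at 1.85 to 2.5 rad of turn in all (2.2 is a good middle; hard stop near 2.55): more than one grip gives, so regrasp.
- funnel: Steel jam funnel, 72 mm high, 140 g, standing loose on its spout. Outside widths: spout 30 mm at the foot, 34 mm at 22 mm height; then a cone out to 62 mm at 45 mm; then an upright band 62 mm wide, where to grip it, and a thin rolled rim at the top. Origin: centre of the spout's foot, z up its axis. Home in the jar the foot is about 28 mm below the mouth point.
- board: Wooden chopping board, fixed, 220 mm along its x, 300 mm along its y, 22 mm thick. Origin: centre of its underside, z up. A lemon and an onion lie on its half at positive x; the half at negative x is free.
- lemon: Yellow lemon, 78 x 55 x 56 mm, lying on the board; bystander. Origin: centre of its underside.
- onion: Brown onion, 82 mm wide, 94 mm high, standing on the board; bystander. Origin: centre of its underside.
- honey_jar: Closed honey jar, 75 mm wide, 112 mm high, with a dark lid, standing on the worktop at the back left; bystander, not to be opened. Origin: centre of its underside.
Things that resemble listed ones, but are neither listed nor needed, are in the scene too. What is shaped like the funnel but green or turquoise is not meant. Leave any turquoise look-alike of the lid alone.

How it is judged (in metres and radians):
On the way, in this order (a step that is already met when the one before it is completed fails the run):
1. the lid is broken loose: turned by more than 0.5 rad while still on the jar (angle between the x axis of lid and the x axis of jar, either way round above 0.5 rad and horizontal distance between lid and jar below 0.008 m and z of lid in the frame of jar below 0.111 m), for 0.1 s.
2. the lid lies flat on the chopping board, the funnel not yet in the jar (x of lid_middle in the frame of board between -0.11 and 0.11 m and y of lid_middle in the frame of board between -0.15 and 0.15 m and z of lid_middle in the frame of board between 0.033 and 0.046 m and (angle between lid's own z axis and vertical below 0.12 rad or angle between lid's own z axis and vertical above 3.02 rad) and horizontal distance between funnel and jar_mouth above 0.03 m), for 0.1 s.
At the end, for the whole second after the job is handed in: The lid lies flat (within 0.12 rad, either way up) and still with its centre over the chopping board, on the wood itself; the funnel sits in the jar's mouth, its foot within 5 mm of the axis and 22 to 33 mm below the mouth, upright within 0.1 rad and still (x of lid_middle in the frame of board between -0.11 and 0.11 m and y of lid_middle in the frame of board between -0.15 and 0.15 m and z of lid_middle in the frame of board between 0.033 and 0.046 m and (angle between lid's own z axis and vertical below 0.12 rad or angle between lid's own z axis and vertical above 3.02 rad) and linear speed of each of lid, funnel below 0.02 m/s and horizontal distance between funnel and jar_mouth below 0.005 m and z of funnel in the frame of jar_mouth between -0.033 and -0.022 m and angle between funnel's own z axis and vertical below 0.1 rad); the robot touches nothing.
It fails at once if the lemon, the onion or the honey jar is shoved by more than 30 mm (distance of any of lemon, onion, honey_jar from where it was at the start of the episode above 0.03 m).
It also fails if it takes over 61 s, if anything falls off the work surface, if the arm or the gripper's body presses on something with over 40 N, if the wrist force passes 120 N, or if a joint passes its speed limit or range.

## Working session

There is one attempt and no reset: what is moved stays moved. The work goes in short steps, Python scripts to look and compute and a shell command to move; the robot and the scene stay as the last step left them, time stands still between calls to the robot, and variables do not carry over. Pictures are saved under pics/ and viewed, about 8 in all and at most 12, crops included, and the job is handed in when it is done.

```bash
mkdir -p pics; ls; cat > h.py <<'E'
import numpy as np, cv2
from cell import telemetry, camera, close_job, silhouettes, mark_of
from scipy.spatial.transform import Rotation as Rn
def st():
    s=telemetry.observe(); q=s['tcp_rot']; R=Rn.from_quat([q[1],q[2],q[3],q[0]]).as_matrix()
    return s,np.array(s['ee_pos']),R
def proj(p,X):
    c=np.asarray(p['R'])@np.asarray(X,float)+np.asarray(p['t']); a=c[:2]/c[2]; a=a*(1+p['k1']*(a@a))
    return a*[p['fx'],p['fy']]+[p['cx'],p['cy']]
def ray(p,uv,z):
    d=(np.asarray(uv,float)-[p['cx'],p['cy']])/[p['fx'],p['fy']]; a=d.copy()
    for _ in range(10): a=d/(1+p['k1']*(a@a))
    R=np.asarray(p['R']);o=-R.T@np.asarray(p['t']); v=R.T@np.array([a[0],a[1],1])
    return o+v*(z-o[2])/v[2]
def save(p,n): cv2.imwrite('pics/'+n,p['frame'][:,:,::-1])
def rel(X,yaw=None):
    s,p,R=st(); print('tool shift m',np.round(R.T@(np.array(X)-p)/1000,4))
E
python3 - <<'E'
from h import *
s,p,R=st(); print(s['clock'],p,np.round(R,3),s['finger_gap'])
for n in ['scene','side']:
    c=camera(n); save(c,n+'.png')
    print(n, 'campos',np.round(-np.asarray(c['R']).T@c['t']))
    for l in ['jar','lid','funnel','board','lemon','onion','honey_jar']:
        print(l,[(np.round(m['centre']),round(m['conf'],2),np.round(proj(c,m['centre']))) for m in mark_of(c,l)])
E
```

```text
pics
0.0 [220.32116716 503.1282325  230.17957987] [[-0.916  0.401 -0.001]
 [ 0.401  0.916 -0.002]
 [-0.    -0.002 -1.   ]] 85.4980536705555
scene campos [  69. -784. 1133.]
jar [(array([489.,  79.,   1.]), 0.59, array([317., 273.]))]
lid [(array([490.,  76., 106.]), 0.69, array([317., 251.])), (array([486.,  78., 116.]), 0.65, array([315., 249.])), (array([498., 484.,  -3.]), 0.6, array([269., 200.]))]
funnel [(array([364., 331.,  -1.]), 0.75, array([251., 237.])), (array([480., 332.,   3.]), 0.7, array([281., 225.])), (array([401., 432.,  -3.]), 0.55, array([250., 217.]))]
board [(array([ 490., -258.,   -2.]), 0.63, array([373., 355.])), (array([688., 408.,   2.]), 0.25, array([323., 195.]))]
lemon [(array([ 556., -323.,   22.]), 0.93, array([408., 359.]))]
onion [(array([ 550., -192.,   26.]), 0.57, array([380., 323.])), (array([490.,  74., 125.]), 0.41, array([317., 247.]))]
honey_jar [(array([690., 408.,   4.]), 0.96, array([324., 194.]))]
side campos [  88. -595.  806.]
jar [(array([489.,  79.,  -2.]), 0.78, array([305., 277.]))]
lid [(array([497., 479.,  -2.]), 0.73, array([238., 203.])), (array([490.,  81., 111.]), 0.67, array([303., 244.]))]
funnel [(array([364., 332.,   1.]), 0.9, array([219., 243.])), (array([485., 330.,  -4.]), 0.88, array([257., 229.])), (array([402., 434.,   1.]), 0.81, array([216., 220.]))]
board [(array([ 491., -262.,    0.]), 0.58, array([395., 371.]))]
lemon [(array([ 553., -319.,   22.]), 0.59, array([438., 370.]))]
onion [(array([ 546., -193.,   18.]), 0.56, array([393., 332.]))]
honey_jar [(array([687., 409.,  -2.]), 0.59, array([300., 192.]))]
```

```bash
python3 - <<'E'
import cv2
a=cv2.imread('pics/scene.png'); b=cv2.imread('pics/side.png')
a=cv2.resize(a[160:400,180:480],None,fx=2,fy=2,interpolation=cv2.INTER_CUBIC)[:, :600]
cv2.imwrite('pics/s1.png',a)
b=cv2.resize(b[160:440,150:490],None,fx=2,fy=2,interpolation=cv2.INTER_CUBIC);cv2.imwrite('pics/s2.png',b)
E
```

```text
(no output)
```

View pics/s2.png

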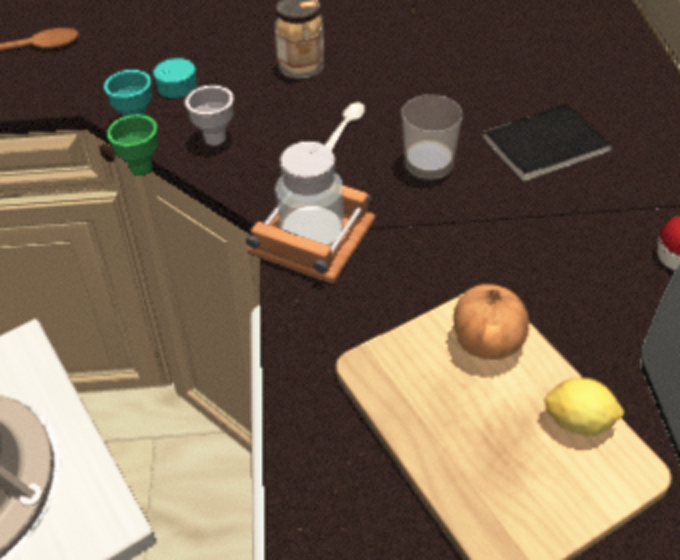

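```bash
python3 -m handwheel '[[-0.0347,-0.0233,0,0,1],[-0.0347,-0.0233,0,0,1],[-0.0347,-0.0233,0,0,1],[-0.0347,-0.0233,0,0,1],[-0.0347,-0.0233,0,0,1],[-0.0347,-0.0233,0,0,1],[-0.0347,-0.0233,0,0,1],[-0.0347,-0.0233,0,0,1],[-0.0347,-0.0233,0,0,1],[-0.0347,-0.0233,0,0,1],[-0.0347,-0.0233,0,0,1],[-0.0347,-0.0233,0,0,1]]' 60
python3 - <<'E'
from h import *
s,p,R=st(); print(s['clock'],np.round(p),np.round(R,3),np.round(s['joint_pos'],2),np.round(s['force'],1))
c=camera('wrist'); save(c,'w1.png')
for l in ['jar','lid']:
  print(l,[(np.round(m['centre'],1),round(m['conf'],2),np.round(proj(c,m['centre']))) for m in mark_of(c,l)])
for z in [103,135]: print(z,[np.round(proj(c,(489,79,z)))])
c=camera('scene')
m=silhouettes(c,'board')
for k in m:
  cs,_=cv2.findContours(k['mask'].astype(np.uint8),0,2); q=max(cs,key=cv2.contourArea)[:,0,:]
  W=np.array([ray(c,u,22)[:2] for u in q],np.float32); print('board',k['conf'],cv2.minAreaRect(W),cv2.boxPoints(cv2.minAreaRect(W)).round())
rel((489,79,200))
E
```

```text
clock: 2.0
ee_pos: [498.2, 75.8, 230.6]
tcp_rot: [0.0, 0.195, 0.981, 0.005]
force: [0.4, 0.3, -0.0]
finger_gap: 85.6
2.0 [498.  76. 231.] [[-0.924  0.383  0.003]
 [ 0.383  0.924  0.01 ]
 [ 0.001  0.01  -1.   ]] [-0.5   0.22  0.39  1.65 -0.1   1.28  1.09] [ 0.4  0.3 -0. ]
jar []
lid [(array([489.3,  83.2, 102.5]), 0.96, array([325., 217.]))]
103 [array([320., 219.])]
135 [array([320., 231.])]
board 0.86 ((486.21832275390625, -268.03363037109375), (305.0144348144531, 222.16925048828125), 85.53058624267578) [[ 364. -411.]
 [ 585. -429.]
 [ 609. -125.]
 [ 387. -107.]]
tool shift m [ 0.008  -0.0023  0.0301]
```

View pics/w1.png

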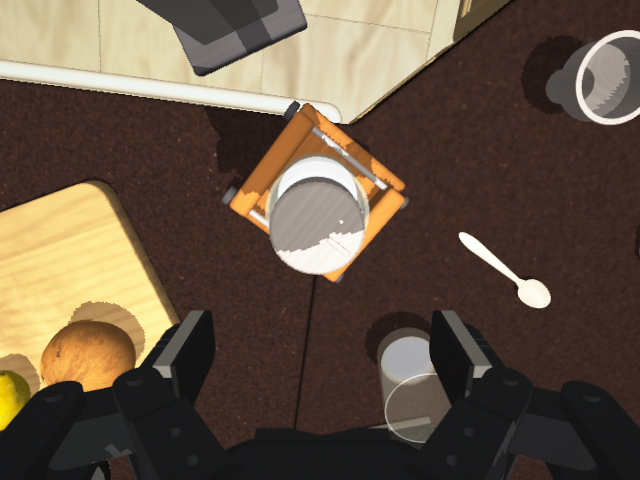

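```bash
python3 -m handwheel '[[0.008,-0.002,0,0,1],[0,0,0.02,0.15,1],[0,0,0.01,0.15,1],[0,0,0,0.15,1],[0,0,0,0.15,1],[0,0,0,0.15,1],[0,0,0,0,1]]' 60
python3 - <<'E'
from h import *
s,p,R=st(); print(s['clock'],np.round(p,1),np.round(R,3),np.round(s['joint_pos'],2),np.round(s['force'],1))
c=camera('wrist'); save(c,'w2.png')
print([(np.round(m['centre'],1),round(m['conf'],2)) for m in mark_of(c,'lid')])
for k in silhouettes(c,'lid'):
  cs,_=cv2.findContours(k['mask'].astype(np.uint8),0,2); q=max(cs,key=cv2.contourArea); print(cv2.minEnclosingCircle(q),cv2.boundingRect(q),k['conf'])
  o=cv2.minEnclosingCircle(q)[0]; print(ray(c,o,135),ray(c,o,119)); print(proj(c,(489,79,135)))
rel((489,79,103))
E
```

```text
clock: 2.95
ee_pos: [479.9, 93.5, 199.0]
tcp_rot: [-0.006, 0.539, 0.842, 0.006]
force: [-0.7, 0.2, 0.1]
finger_gap: 85.1
2.95 [479.9  93.5 199. ] [[-0.418  0.909 -0.004]
 [ 0.908  0.418  0.018]
 [ 0.018  0.004 -1.   ]] [-0.61  0.22  0.47  1.74 -0.12  1.21  0.33] [-0.7  0.2  0.1]
[(array([488.3,  79.7, 103.7]), 0.73)]
((323.2317199707031, 281.8656005859375), 53.846736907958984) (271, 229, 105, 107) 0.88
[485.50670433  82.45743013 135.        ] [488.44921176  76.31377559 119.        ]
[326.08851562 288.91928715]
tool shift m [-0.0176  0.0014  0.0959]
```

```bash
python3 -m handwheel '[[-0.017,0.001,0,0,1],[0,0,0.015,0,1],[0,0,0,0,1]]' 60
python3 -c "
from h import *
s,p,R=st();print(p,R[:,2]);rel((488.5,79.5,103))"
```

```text
clock: 3.4
ee_pos: [488.5, 79.2, 184.2]
tcp_rot: [-0.006, 0.535, 0.845, 0.007]
force: [-0.3, -0.4, -0.1]
finger_gap: 85.4
[488.47020945  79.17095265 184.20999395] [-0.00219797  0.01856617 -0.99982522]
tool shift m [-0.0012 -0.0003  0.0812]
```

```bash
python3 -m handwheel '[[0,0,0.03,0,1],[0,0,0.025,0,1],[-0.001,0,0.015,0,1],[0,0,0.01,0,1],[0,0,0,0,1]]' 60
python3 -c "
from h import *
s,p,R=st();print(p,R[:,2],s['force']);rel((488.5,79.5,103))"
```

```text
clock: 3.9
ee_pos: [491.4, 81.3, 105.2]
tcp_rot: [-0.004, 0.531, 0.847, 0.01]
force: [0.3, -0.1, -0.2]
finger_gap: 85.6
[491.4106085   81.34442248 105.19667   ] [ 0.00429012  0.0209802  -0.99977069] [ 0.28408497 -0.05561041 -0.21030255]
tool shift m [-0.0004 -0.0035  0.0021]
```

```bash
python3 -m handwheel '[[0,-0.003,0.001,0,1],[0,0,0,0,-1],[0,0,0,0,-1],[0,0,0,0,-1],[0,0,0,0,-1],[0,0,0,0,-1],[0,0,0,0,-1]]' 70
python3 -c "
from h import *
s,p,R=st();print(p,R[:,2],s['force'],s['wrist_torque'],s['joint_pos'])"
```

```text
clock: 4.6
ee_pos: [488.0, 79.5, 106.8]
tcp_rot: [-0.004, 0.53, 0.848, 0.01]
force: [0.1, -0.2, -3.2]
finger_gap: 61.9
[488.04211055  79.50032358 106.80956258] [ 0.00405457  0.02115324 -0.99976802] [ 0.07581241 -0.20727395 -3.15886893] [-0.15570607  0.05139301  0.01083855] [-0.55333641  0.322707    0.46011353  1.86073075 -0.19371438  0.99191391
  0.44436879]
```

```bash
python3 -m handwheel '[[0,0,0,-0.15,-1],[0,0,0,-0.15,-1],[0,0,0,-0.15,-1]]' 80
python3 -c "
from h import *
s,p,R=st();print(p,np.arctan2(R[1,0],R[0,0]),R[:,2],s['force'],s['wrist_torque'],s['joint_pos'])"
```

```text
clock: 4.9
ee_pos: [488.9, 78.4, 108.2]
tcp_rot: [-0.001, 0.326, 0.945, 0.011]
force: [-5.1, -0.7, 15.9]
finger_gap: 61.7
[488.87080552  78.44595586 108.23305503] 2.4768667441984666 [ 0.00485463  0.02215833 -0.99974269] [-5.1156745  -0.68731706 15.92550686] [-0.18656041  1.24805006 -0.12695825] [-0.48192325  0.31373162  0.37402779  1.85578381 -0.16085607  0.99083533
  0.86910599]
```

```bash
python3 -m handwheel '[[0,0,0,-0.15,-1],[0,0,0,-0.15,-1],[0,0,0,0,-1],[0,0,0,0,-1]]' 80
python3 - <<'E'
from h import *
s,p,R=st();print(p,np.arctan2(R[1,0],R[0,0]),s['force'],s['wrist_torque'],s['joint_pos'])
c=camera('wrist');save(c,'w3.png'); f=c['frame'][150:450,170:470,::-1]
a=cv2.imread('pics/w2.png')[150:450,170:470]
cv2.imwrite('pics/w3c.png',cv2.resize(np.hstack([a,f]),None,fx=1.3,fy=1.3))
E
```

```text
clock: 5.3
ee_pos: [488.1, 78.4, 110.3]
tcp_rot: [-0.001, 0.182, 0.983, 0.012]
force: [0.4, -1.1, -1.3]
finger_gap: 62.0
[488.13562318  78.36271633 110.3123785 ] 2.775402104422736 [ 0.37143835 -1.05731784 -1.31714914] [-0.04560009  0.19731968  0.00465391] [-0.43574126  0.3070748   0.31792987  1.85201552 -0.14064738  0.99549351
  1.1490129 ]
```

View pics/w3c.png

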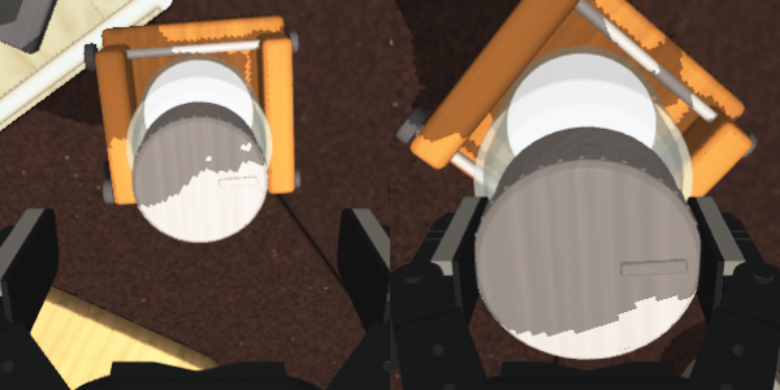

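```bash
python3 -m handwheel '[[0,0,0,-0.15,-1],[0,0,0,-0.15,-1],[0,0,0,-0.15,-1],[0,0,0,-0.15,-1],[0,0,0,-0.15,-1],[0,0,0,-0.15,-1],[0,0,0,0,-1]]' 80
python3 -c "
from h import *
s,p,R=st();print(p,np.arctan2(R[1,0],R[0,0]),R[:,2],s['force'],s['wrist_torque'],s['joint_pos'])"
```

```text
clock: 6.05
ee_pos: [487.5, 77.1, 109.9]
tcp_rot: [0.003, -0.265, 0.964, 0.01]
force: [-0.5, -0.9, -1.0]
finger_gap: 61.6
[487.4983514   77.12950583 109.90900514] -2.605678148848553 [ 5.47395421e-04  2.10545205e-02 -9.99778179e-01] [-0.50860567 -0.92663794 -0.95309874] [-0.11137995  0.02825091  0.02808152] [-0.30530317  0.30180014  0.1579017   1.84712031 -0.08053282  0.99390379
  1.99615793]
```

```bash
python3 -m handwheel '[[0,0,0,-0.14,-1],[0,0,0,-0.14,-1],[0,0,0,-0.14,-1],[0,0,0,-0.12,-1],[0,0,0,0,-1]]' 80
python3 -c "
from h import *
s,p,R=st();print(p,np.arctan2(R[1,0],R[0,0])+2*np.pi-2.02,R[:,2],s['force'],s['wrist_torque'],s['joint_pos'])
c=camera('wrist');save(c,'w4.png')"
```

```text
clock: 6.55
ee_pos: [487.7, 76.4, 110.0]
tcp_rot: [0.005, -0.511, 0.86, 0.008]
force: [0.6, -0.2, -1.2]
finger_gap: 61.9
[487.72219744  76.36246616 110.00835624] 2.193167138531129 [ 1.74187752e-04  1.97789489e-02 -9.99804362e-01] [ 0.55502844 -0.20091217 -1.17407953] [-0.13227222  0.01669307 -0.01392958] [-0.22897027  0.3017016   0.06539771  1.84330345 -0.04640323  0.99423379
  2.50114214]
```

View pics/w4.png

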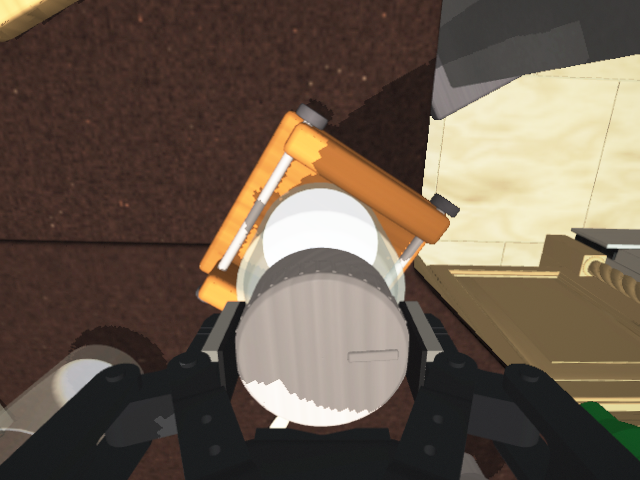

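```bash
python3 -m handwheel '[[0,0,-0.008,0,-1],[0,0,-0.012,0,-1],[0,0,-0.02,0,-1],[0,0,0,0,-1]]' 70
python3 -c "
from h import *
s,p,R=st();print(p,R,s['force'],s['wrist_torque'])"
```

```text
clock: 7.0
ee_pos: [488.9, 76.3, 153.5]
tcp_rot: [0.006, -0.505, 0.863, 0.008]
force: [0.5, -0.4, -0.1]
finger_gap: 61.5
[488.91742505  76.26135566 153.48238279] [[-0.48920638 -0.87216387  0.00270142]
 [-0.8719542   0.48915267  0.02062846]
 [-0.0193128   0.00773606 -0.99978356]] [ 0.49271606 -0.35196842 -0.06789162] [ 0.03554282 -0.08308566  0.02248577]
```

```bash
python3 -m handwheel '[[0,0,-0.01,0.14,-1],[0,0,-0.01,0.14,-1],[0,0,0,0.14,-1],[0,0,0,0.14,-1],[0,0,0,0.14,-1],[0,0,0,0.14,-1],[0,0,0,0.14,-1],[0,0,0,0.14,-1],[0,0,0,0,-1]]' 60
python3 -c "
from h import *
s,p,R=st();print(p,R,s['force'],s['joint_pos']);rel((435,-281,175))"
```

```text
clock: 7.9
ee_pos: [488.6, 77.5, 174.9]
tcp_rot: [0.002, 0.058, 0.998, 0.012]
force: [0.7, -0.2, -1.5]
finger_gap: 61.5
[488.60519351  77.5015788  174.87243768] [[-0.99326532  0.11574546  0.00519518]
 [ 0.11583471  0.99300573  0.02284616]
 [-0.00251451  0.02329408 -0.99972549]] [ 0.7465934  -0.17181805 -1.47207188] [-0.36948694  0.23358923  0.23197404  1.76408812 -0.08256971  1.14281071
  1.34492524]
tool shift m [ 0.0117 -0.3622 -0.0086]
```

```bash
python3 -m handwheel '[[0.001,-0.032,-0.001,0,-1],[0.001,-0.035,-0.001,0,-1],[0.001,-0.035,-0.001,0,-1],[0.001,-0.035,-0.001,0,-1],[0.001,-0.035,-0.001,0,-1],[0.001,-0.035,-0.001,0,-1],[0.001,-0.035,-0.001,0,-1],[0.001,-0.035,-0.001,0,-1],[0.001,-0.035,0,0,-1],[0.001,-0.025,0,0,-1],[0,0,0,0,-1],[0,0,0,0,-1]]' 60
python3 -c "
from h import *
s,p,R=st();print(p,R,s['force'],s['joint_pos'],s['finger_gap']);rel((435,-281,60))
c=camera('wrist');save(c,'w5.png')"
```

```text
clock: 9.1
ee_pos: [444.2, -265.7, 173.3]
tcp_rot: [0.004, 0.039, 0.999, 0.012]
force: [-0.2, 0.1, -0.7]
finger_gap: 61.9
[ 444.15227364 -265.74748384  173.33092132] [[-0.99696645  0.07739236  0.00826565]
 [ 0.07757091  0.99669636  0.0240648 ]
 [-0.00637591  0.02463297 -0.99967623]] [-0.20609492  0.08431808 -0.70067002] [ 0.16572768  0.30435167  0.45248341  1.70054269 -0.16891957  1.1776716
  2.15942591] 61.85454317339069
tool shift m [ 0.0087 -0.0187  0.1129]
```

View pics/w5.png

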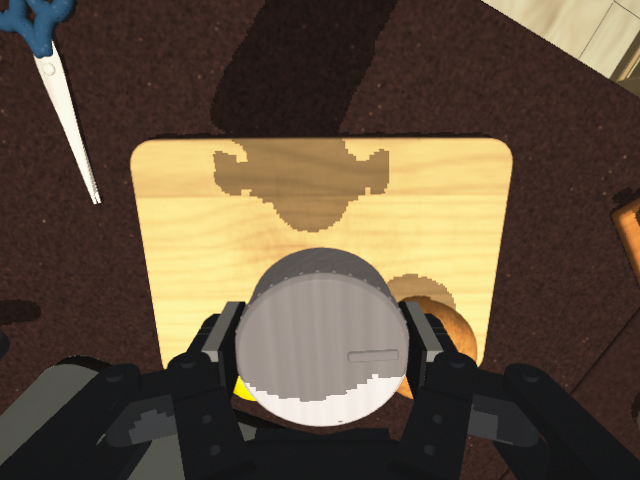

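```bash
python3 -m handwheel '[[0.009,-0.018,0.01,0,-1],[0,0,0.03,0,-1],[0,0,0.03,0,-1],[0,0,0.03,0,-1],[0,0,0.01,0,-1],[0,0,0,0,-1]]' 50
python3 -c "
from h import *
s,p,R=st();print(p,R[:,2],s['force'],s['finger_gap']);rel((435,-281,28))"
```

```text
clock: 9.75
ee_pos: [441.1, -271.3, 61.6]
tcp_rot: [0.007, 0.028, 0.999, 0.014]
force: [-0.5, -0.0, -0.3]
finger_gap: 61.6
[ 441.11803863 -271.34794159   61.55322531] [ 0.01529339  0.02751924 -0.99950428] [-0.52544589 -0.0019103  -0.34002409] 61.61240810867396
tool shift m [ 0.006  -0.0109  0.0332]
```

```bash
python3 -m handwheel '[[0.003,-0.008,0.012,0,-1],[0,0,0.01,0,-1],[0,0,0.006,0,-1],[0,0,0.003,0,-1],[0,0,0,0,-1]]' 40
python3 -c "
from h import *
s,p,R=st();print(p,R[:,2],s['force'],s['finger_gap']);rel((435,-281,26))"
```

```text
clock: 10.25
ee_pos: [441.5, -279.6, 31.6]
tcp_rot: [0.011, 0.026, 1.0, 0.013]
force: [0.0, 0.7, -0.7]
finger_gap: 61.5
[ 441.53280388 -279.62421582   31.56701564] [ 0.02202238  0.0245762  -0.99945536] [ 0.04032913  0.70789421 -0.68362078] 61.49707648531957
tool shift m [ 0.0066 -0.0019  0.0054]
```

```bash
python3 -m handwheel '[[0,0,0.003,0,-1],[0,0,0.002,0,-1],[0,0,0.002,0,-1]]' 30
python3 -c "
from h import *
s,p,R=st();print(p,R[:,2],s['force'],s['finger_gap'],s['wrist_torque'])"
```

```text
clock: 10.55
ee_pos: [443.0, -280.2, 25.8]
tcp_rot: [0.012, 0.026, 1.0, 0.012]
force: [-2.1, 2.3, 12.2]
finger_gap: 61.7
[ 443.02171886 -280.1663581    25.83152855] [ 0.02497499  0.02346362 -0.99941268] [-2.06778089  2.34554049 12.21712161] 61.74985888521994 [ 0.29526649  0.73326947 -0.03232602]
```

Contact with 12 N; release and lift.

```bash
python3 -m handwheel '[[0,0,0,0,0.6],[0,0,0,0,1],[0,0,0,0,1],[0,0,0,0,1],[0,0,-0.02,0,1],[0,0,-0.03,0,1],[0,0,-0.04,0,1],[0,0,-0.04,0,1],[0,0,-0.02,0,1],[0,0,0,0,1]]' 40
python3 - <<'E'
from h import *
s,p,R=st();print(p,R,s['force'],s['joint_pos'])
for n in ['wrist','side']:
  c=camera(n); save(c,n+'6.png')
  for l in ['lid','lid_middle','funnel']: print(n,l,[(np.round(m['centre'],1),round(m['conf'],2)) for m in mark_of(c,l)])
a=cv2.imread('pics/wrist6.png'); b=cv2.imread('pics/side6.png')
cv2.imwrite('pics/m6.png',np.hstack([cv2.resize(a,(400,300)),cv2.resize(b[160:440,180:490],(400,361))[:300]]))
rel((400,300,180))
E
```

```text
clock: 11.55
ee_pos: [438.3, -283.3, 180.2]
tcp_rot: [0.011, 0.026, 1.0, 0.013]
force: [0.5, -0.9, -0.2]
finger_gap: 85.7
[ 438.27060077 -283.33672836  180.20774819] [[-0.99836639  0.05262244  0.02225804]
 [ 0.05316621  0.99828292  0.02458794]
 [-0.02092595  0.02573115 -0.99944986]] [ 0.49641762 -0.90532759 -0.18959147] [ 0.20068289  0.29985678  0.45907849  1.6893462  -0.17751275  1.18427845
  2.2268053 ]
wrist lid [(array([ 444.3, -279.4,   21.7]), 0.78)]
wrist lid_middle [(array([ 446.8, -283. ,   38.7]), 0.8), (array([ 4.927e+02, -2.650e+02,  2.000e-01]), 0.35)]
wrist funnel []
side lid [(array([5.002e+02, 4.790e+02, 1.000e-01]), 0.62), (array([ 445.6, -276. ,   25.4]), 0.59)]
side lid_middle [(array([ 448. , -282.8,   39.5]), 0.79), (array([499.8, 479.5,  19.5]), 0.62)]
side funnel [(array([ 4.034e+02,  4.313e+02, -1.000e-01]), 0.68), (array([484.2, 328.6,  -1.7]), 0.67), (array([ 3.643e+02,  3.315e+02, -2.000e-01]), 0.6)]
tool shift m [0.0666 0.5785 0.012 ]
```

View pics/m6.png

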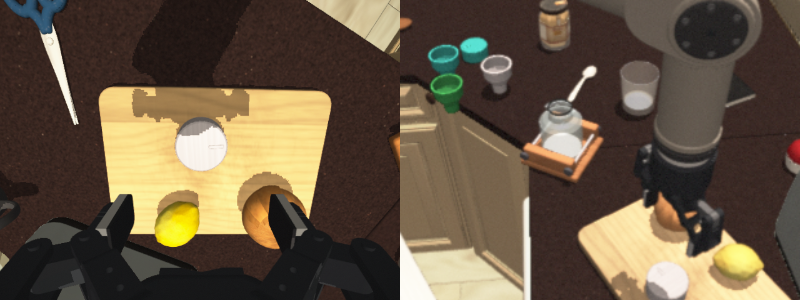

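```bash
python3 -m handwheel '[[-0.001,0.03,0,0,1],[-0.001,0.045,0,0,1],[-0.001,0.045,0,0,1],[-0.001,0.045,0,0,1],[-0.001,0.045,0.001,0,1],[-0.001,0.045,0.001,0,1],[-0.001,0.045,0.001,0,1],[-0.001,0.045,0.001,0,1],[-0.001,0.045,0.001,0,1],[-0.001,0.045,0.001,0,1],[-0.001,0.04,0.001,0,1],[0,0.03,0,0,1]]' 40
python3 -c "
from h import *
s,p,R=st();print(p,R,s['force'],s['joint_pos']);rel((483,331,190))"
```

```text
clock: 13.15
ee_pos: [474.7, 233.3, 174.2]
tcp_rot: [0.001, 0.035, 0.999, 0.012]
force: [0.3, 0.5, 0.6]
finger_gap: 85.6
[474.68158975 233.34729381 174.24525507] [[-0.99757746  0.06947013  0.00362114]
 [ 0.0695352   0.99731544  0.02295162]
 [-0.00201697  0.02314781 -0.99973002]] [0.29868443 0.47006733 0.64163493] [-0.56570297  0.29698967  0.11278604  1.67702179 -0.05673079  1.15654257
  1.06569889]
tool shift m [-0.0015  0.0983 -0.0135]
```

```bash
python3 -m handwheel '[[0,0.033,0,0,1],[0,0.033,0,0,1],[0,0.025,0,0,1],[0,0,0,0,1]]' 40
python3 - <<'E'
from h import *
s,p,R=st();print(p,R[:,2])
c=camera('wrist');save(c,'w7.png')
for l in ['funnel','jar_mouth']: print(l,[(np.round(m['centre'],1),round(m['conf'],2)) for m in mark_of(c,l)])
for k in silhouettes(c,'funnel'):
  cs,_=cv2.findContours(k['mask'].astype(np.uint8),0,2); q=max(cs,key=cv2.contourArea); o,r=cv2.minEnclosingCircle(q); print(np.round(o),r,cv2.boundingRect(q),k['conf'],ray(c,o,72))
c=camera('side')
for l in ['funnel','jar_mouth']: print(l,[(np.round(m['centre'],1),round(m['conf'],2)) for m in mark_of(c,l)])
rel((483.5,330.5,100))
E
```

```text
clock: 13.55
ee_pos: [477.3, 334.3, 172.5]
tcp_rot: [-0.002, 0.03, 0.999, 0.012]
force: [-0.7, 0.6, 0.3]
finger_gap: 85.0
[477.30819465 334.33502902 172.48010224] [-0.00263689  0.02382166 -0.99971275]
funnel [(array([482.6, 328.7,   2.2]), 0.87), (array([366.5, 331.9,   2. ]), 0.84), (array([407. , 437.2,  -1.9]), 0.79)]
jar_mouth []
[309. 248.] 48.7723388671875 (261, 199, 97, 97) 0.8 [480.37171208 327.51870994  72.        ]
[465. 118.] 58.56843566894531 (409, 65, 114, 112) 0.78 [401.92215495 430.83041853  72.        ]
[298.  62.] 60.96320343017578 (243, 1, 112, 122) 0.66 [363.67790918 328.90628085  72.        ]
funnel [(array([364.5, 331.3,  -3.2]), 0.94), (array([4.021e+02, 4.339e+02, 4.000e-01]), 0.78), (array([482. , 326.1,  -3.8]), 0.72)]
jar_mouth [(array([488.9,  80.7, 121.8]), 0.9), (array([ 447.6, -275.8,   22.6]), 0.46)]
tool shift m [-0.0036  0.0019  0.0737]
```

View pics/w7.png

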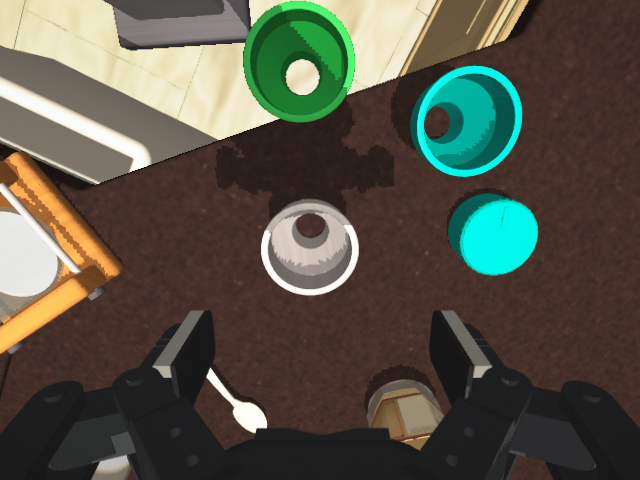

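```bash
python3 -m handwheel '[[-0.004,-0.006,0.02,0,1],[0,-0.001,0.03,0,1],[0,-0.001,0.02,0,1],[0,0,0,0,1]]' 40
python3 -c "
from h import *
s,p,R=st();print(p,R[:,2]);rel((481.5,328.3,34))"
```

```text
clock: 14.3
ee_pos: [486.3, 317.0, 104.3]
tcp_rot: [0.002, 0.038, 0.999, 0.011]
force: [-0.6, -0.4, 0.1]
finger_gap: 85.3
[486.30067251 316.95393295 104.32174277] [ 0.00519911  0.0226816  -0.99972922]
tool shift m [0.0059 0.0093 0.0705]
```

```bash
python3 -m handwheel '[[0.006,0.009,0,0,1],[0,0,0,0,1],[0,0,0,0,1]]' 40
python3 -c "
from h import *
s,p,R=st();print(p,R[:,2]);rel((481.5,328.3,34))"
```

```text
clock: 14.6
ee_pos: [482.2, 327.1, 107.4]
tcp_rot: [0.004, 0.039, 0.999, 0.013]
force: [0.1, -0.5, -0.7]
finger_gap: 85.4
[482.21326274 327.13500322 107.44428763] [ 0.00853813  0.02501558 -0.9996506 ]
tool shift m [ 0.0013 -0.0008  0.0734]
```

```bash
python3 -m handwheel '[[0.001,0,0.025,0,1],[0,0,0.025,0,1],[0,0,0.018,0,1],[0,0,0,0,1],[0,0,0,0,1]]' 40
python3 -c "
from h import *
s,p,R=st();print(p,R[:,2],s['force']);rel((481.5,328.3,34))"
```

```text
clock: 15.1
ee_pos: [486.6, 334.0, 45.2]
tcp_rot: [0.01, 0.038, 0.999, 0.018]
force: [-0.1, 0.8, 0.9]
finger_gap: 85.2
[486.61580548 334.04003847  45.21478638] [ 0.02083752  0.03447103 -0.99918844] [-0.11003206  0.81433501  0.94322972]
tool shift m [ 0.0049 -0.0065  0.0109]
```

```bash
python3 -m handwheel '[[0.005,-0.006,0.002,0,1],[0,0,0.006,0,1],[0,0,0,0,1],[0,0,0,0,1]]' 40
python3 -c "
from h import *
s,p,R=st();print(p,R[:,2],s['force']);rel((481.5,328.3,34))
c=camera('wrist');print([(np.round(m['centre'],1),round(m['conf'],2)) for m in mark_of(c,'funnel')])"
```

```text
clock: 15.5
ee_pos: [483.3, 329.7, 40.6]
tcp_rot: [0.013, 0.038, 0.999, 0.02]
force: [0.7, 0.0, 0.6]
finger_gap: 85.2
[483.27740941 329.71590161  40.55210765] [ 0.02672894  0.03858401 -0.99889781] [0.71573049 0.02938205 0.63112233]
tool shift m [ 0.0018 -0.0018  0.0064]
[(array([483.5, 328. ,   2. ]), 0.72), (array([401. , 434.6,  -1.8]), 0.64)]
```

```bash
python3 -m handwheel '[[0.0005,-0.001,0.006,0,1],[0,0,0,0,1],[0,0,0,0,-1],[0,0,0,0,-1],[0,0,0,0,-1],[0,0,0,0,-1],[0,0,0,0,-1],[0,0,0,0,-1]]' 35
python3 -c "
from h import *
s,p,R=st();print(p,R[:,2],s['force'],s['finger_gap'])"
```

```text
clock: 16.4
ee_pos: [483.3, 328.8, 34.4]
tcp_rot: [0.013, 0.038, 0.999, 0.02]
force: [0.4, 0.1, 0.4]
finger_gap: 62.5
[483.33115683 328.80018083  34.40843987] [ 0.02716411  0.03810109 -0.99890461] [0.40970322 0.14975992 0.38773682] 62.52461035226957
```

```bash
python3 -m handwheel '[[0,0,-0.015,0,-1],[0,0,-0.03,0,-1],[0,0,-0.04,0,-1],[0,0,-0.04,0,-1],[0,0,-0.03,0,-1],[0,0,0,0,-1],[0,0,0,0,-1]]' 35
python3 -c "
from h import *
s,p,R=st();print(p,R,s['force'],s['finger_gap']);rel((489,100,190))"
```

```text
clock: 17.1
ee_pos: [475.1, 321.1, 189.1]
tcp_rot: [0.007, 0.038, 0.999, 0.016]
force: [-0.4, 0.2, -2.1]
finger_gap: 62.7
[475.10563961 321.05768232 189.06868462] [[-0.99706719  0.07482304  0.0160791 ]
 [ 0.07529806  0.9966695   0.03130678]
 [-0.01368308  0.03242569 -0.99938048]] [-0.41395158  0.20828657 -2.10144057] 62.691804000702845
tool shift m [-0.0305 -0.2193 -0.0076]
```

```bash
python3 -m handwheel '[[-0.004,-0.025,-0.001,0,-1],[-0.004,-0.03,-0.001,0,-1],[-0.004,-0.03,-0.001,0,-1],[-0.004,-0.03,-0.001,0,-1],[-0.004,-0.03,-0.001,0,-1],[-0.004,-0.03,-0.001,0,-1],[-0.004,-0.025,0,0,-1],[0,-0.015,0,0,-1],[0,0,0,0,-1],[0,0,0,0,-1]]' 35
python3 - <<'E'
from h import *
s,p,R=st();print(p,R[:,2],s['force'],s['finger_gap'])
for n in ['side','scene']:
  c=camera(n)
  for l in ['funnel','jar_mouth','jar']: print(n,l,[(np.round(m['centre'],1),round(m['conf'],2)) for m in mark_of(c,l)])
  save(c,n+'8.png')
a=cv2.imread('pics/side8.png')[180:320,230:390]; b=cv2.imread('pics/scene8.png')[180:320,240:400]
cv2.imwrite('pics/m8.png',cv2.resize(np.hstack([a,b]),None,fx=2.5,fy=2.5,interpolation=2))
rel((488.7,79.5,189))
E
```

```text
clock: 18.1
ee_pos: [474.5, 95.3, 167.8]
tcp_rot: [-0.01, 0.036, 0.999, 0.01]
force: [-0.6, 0.5, -0.9]
finger_gap: 62.2
[474.49748572  95.28946037 167.79306078] [-0.01935256  0.02023746 -0.99960789] [-0.63906813  0.45292763 -0.88077626] 62.23749168876109
side funnel [(array([402.7, 430.9,   0.9]), 0.94), (array([472.8,  98.2, 132.3]), 0.77), (array([366.1, 330.6,  -1.1]), 0.56)]
side jar_mouth [(array([491.4,  77.3, 125.2]), 0.64), (array([ 444.8, -278. ,   25.6]), 0.49)]
side jar [(array([486.4,  80.3,  -3.9]), 0.83)]
scene funnel [(array([403.5, 434.9,  -3.4]), 0.78), (array([366.3, 330.6,   1.6]), 0.74), (array([470.4,  97.5, 139.7]), 0.59)]
scene jar_mouth [(array([490.5,  77. , 124. ]), 0.64)]
scene jar [(array([488.1,  79.4,   3.6]), 0.96)]
tool shift m [-0.0138 -0.0148 -0.0202]
```

View pics/m8.png

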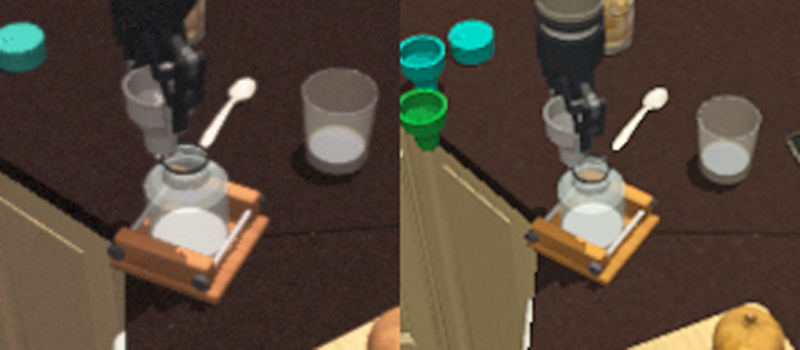

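```bash
python3 -m handwheel '[[0,0,-0.012,0,-1],[-0.009,-0.008,-0.001,0,-1],[-0.008,-0.008,0,0,-1],[0,0,0,0,-1],[0,0,0,0,-1]]' 35
python3 - <<'E'
from h import *
s,p,R=st();print(p,R[:,2],s['force'],s['finger_gap'])
for n in ['side','scene']:
  c=camera(n)
  for l in ['funnel','jar_mouth']: print(n,l,[(np.round(m['centre'],1),round(m['conf'],2)) for m in mark_of(c,l)])
  save(c,n+'9.png')
rel((490.5,81,189))
E
```

```text
clock: 19.0
ee_pos: [494.4, 76.6, 183.9]
tcp_rot: [-0.007, 0.035, 0.999, 0.01]
force: [-0.1, 0.3, -1.5]
finger_gap: 62.5
[494.38642186  76.63866994 183.86536833] [-0.01316711  0.02024866 -0.99970827] [-0.13487344  0.30247857 -1.45547919] 62.52691035687425
side funnel [(array([366. , 329.4,  -1.3]), 0.91), (array([495.4,  78. , 148.8]), 0.61), (array([403.1, 432.7,   2.9]), 0.61)]
side jar_mouth [(array([489.2,  82.3, 124.9]), 0.76)]
scene funnel [(array([363.1, 330.1,   2.8]), 0.95), (array([402.4, 432.3,  -2.5]), 0.87), (array([492.2,  78.7, 152.5]), 0.7)]
scene jar_mouth [(array([490.3,  77.2, 126. ]), 0.93), (array([ 551.9, -323.2,   21.3]), 0.66)]
tool shift m [ 0.0036  0.0033 -0.0051]
```

```bash
python3 -m handwheel '[[0.004,0.0015,0,0,-1],[0,0,0,0,-1],[0,0,0.01,0,-1],[0,0,0.008,0,-1],[0,0,0,0,-1]]' 35
python3 -c "
from h import *
s,p,R=st();print(p,R[:,2],s['force'],s['wrist_torque']);rel((490.7,78.6,150))"
```

```text
clock: 19.8
ee_pos: [488.4, 80.8, 164.1]
tcp_rot: [-0.008, 0.033, 0.999, 0.01]
force: [0.5, -0.3, -2.2]
finger_gap: 62.1
[488.408586    80.76098172 164.10284975] [-0.01440645  0.02069794 -0.99968197] [ 0.53820141 -0.33971433 -2.23485669] [-0.03036426 -0.02759439  0.01546389]
tool shift m [-0.0027 -0.0023  0.014 ]
```

```bash
python3 -m handwheel '[[-0.0025,-0.002,0,0,-1],[0,0,0.004,0,-1],[0,0,0.006,0,-1],[0,0,0,0,-1]]' 35
python3 -c "
from h import *
s,p,R=st();print(p,R[:,2],s['force'],s['wrist_torque']);rel((490.7,78.6,130))"
```

```text
clock: 20.2
ee_pos: [490.8, 78.3, 152.6]
tcp_rot: [-0.008, 0.033, 0.999, 0.01]
force: [-0.2, 0.2, -1.7]
finger_gap: 62.5
[490.75040932  78.30775657 152.62391081] [-0.01522188  0.02024136 -0.99967924] [-0.16624685  0.17147218 -1.70039631] [-0.00046143  0.03353967  0.07114393]
tool shift m [-0.0003 -0.0001  0.0226]
```

```bash
python3 -m handwheel '[[0,0,0.006,0,-1],[0,0,0.006,0,-1],[0,0,0.003,0,-1],[0,0,0,0,-1]]' 30
python3 -c "
from h import *
s,p,R=st();print(p,R[:,2],s['force'],s['wrist_torque']);rel((490.7,78.6,130))"
```

```text
clock: 20.6
ee_pos: [490.5, 78.6, 136.2]
tcp_rot: [-0.008, 0.033, 0.999, 0.01]
force: [0.3, -0.0, -1.7]
finger_gap: 62.3
[490.46202174  78.63804746 136.15329713] [-0.01538414  0.02025182 -0.99967654] [ 0.31570001 -0.00550101 -1.67273612] [0.00709248 0.00122102 0.03546354]
tool shift m [-0.0003 -0.0001  0.0061]
```

```bash
python3 -m handwheel '[[0,0,0.003,0,-1],[0,0,0.002,0,-1],[0,0,0.002,0,-1],[0,0,0,0,-1]]' 25
python3 -c "
from h import *
s,p,R=st();print(p,R[:,2],s['force'],s['wrist_torque']);rel((490.7,78.6,130))"
```

```text
clock: 21.0
ee_pos: [489.2, 78.3, 131.0]
tcp_rot: [-0.009, 0.033, 0.999, 0.01]
force: [-0.7, -0.0, -0.4]
finger_gap: 62.7
[489.15000168  78.2560854  130.96003341] [-0.01770875  0.02011563 -0.99964082] [-0.68741956 -0.00705366 -0.4012709 ] [-0.0997193   0.23962814 -0.06886319]
tool shift m [-0.0015  0.0004  0.0009]
```

Beginning to touch; press slightly, then release.

```bash
python3 -m handwheel '[[0,0,0.002,0,-1],[0,0,0.002,0,-1]]' 20
python3 -c "
from h import *
s,p,R=st();print(p,R[:,2],s['force'],s['wrist_torque'])"
```

```text
clock: 21.2
ee_pos: [488.9, 78.3, 129.6]
tcp_rot: [-0.009, 0.033, 0.999, 0.01]
force: [-6.7, -1.4, 14.7]
finger_gap: 62.3
[488.85560861  78.25371495 129.55126724] [-0.01765716  0.0208222  -0.99962726] [-6.67663245 -1.41130907 14.66355581] [-0.22639754  1.30832369  0.03607113]
```

```bash
python3 -m handwheel '[[0,0,0,0,0.0],[0,0,0,0,0.6],[0,0,0,0,1],[0,0,0,0,1],[0,0,0,0,1]]' 20
python3 -c "
from h import *
s,p,R=st();print(p,R[:,2],s['force'],s['finger_gap'])
c=camera('wrist');save(c,'w10.png')
print([(np.round(m['centre'],1),round(m['conf'],2)) for m in mark_of(c,'funnel')])"
```

```text
clock: 21.7
ee_pos: [491.0, 78.7, 130.4]
tcp_rot: [-0.007, 0.033, 0.999, 0.011]
force: [0.1, 0.1, -0.5]
finger_gap: 85.3
[490.95209218  78.71646234 130.39354974] [-0.01252759  0.02189216 -0.99968185] [ 0.11712817  0.07289028 -0.48070224] 85.27937333972926
[(array([488. ,  73.4,  95.8]), 0.82)]
```

View pics/w10.png

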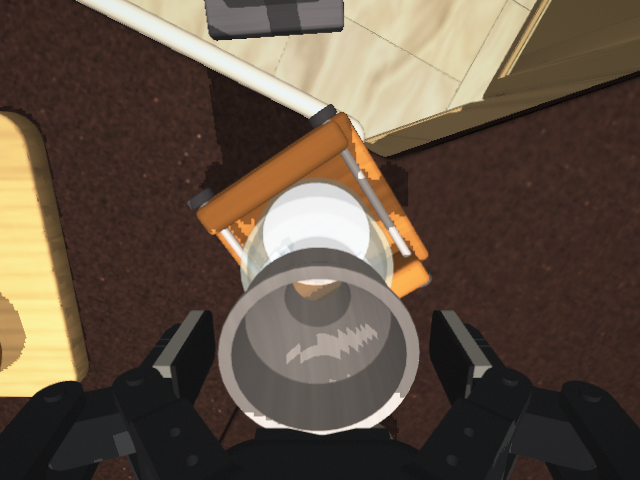

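```bash
python3 -m handwheel '[[0,0,-0.01,0,1],[0,0,-0.015,0,1],[0,0,-0.02,0,1],[0,0,-0.03,0,1],[0,0,-0.03,0,1],[0,0,0,0,1],[0,0,0,0,1]]' 20
python3 - <<'E'
from h import *
s,p,R=st();print(s['clock'],p,R[:,2],s['force'])
for n in ['wrist','side','scene']:
  c=camera(n);save(c,n+'11.png')
  for l in ['funnel','jar_mouth','lid_middle']: print(n,l,[(np.round(m['centre'],1),round(m['conf'],2)) for m in mark_of(c,l)])
a=cv2.imread('pics/side11.png')[180:320,230:390]; b=cv2.imread('pics/wrist11.png')
cv2.imwrite('pics/m11.png',np.hstack([cv2.resize(a,(400,350),interpolation=2),cv2.resize(b,(400,350))]))
E
```

```text
clock: 22.5
ee_pos: [492.3, 76.2, 242.2]
tcp_rot: [-0.006, 0.033, 0.999, 0.011]
force: [0.2, -0.2, -0.6]
finger_gap: 85.2
22.5 [492.29466329  76.15206997 242.15357827] [-0.01179804  0.02181957 -0.99969231] [ 0.24558282 -0.24771808 -0.58264583]
wrist funnel [(array([365.4, 332.8,   2.4]), 0.59)]
wrist jar_mouth [(array([491.9,  77.9, 121.7]), 0.85)]
wrist lid_middle []
side funnel [(array([490.6,  80.4,  92.3]), 0.91), (array([402.3, 432.1,   1.5]), 0.63), (array([368.7, 331.5,   0.5]), 0.56)]
side jar_mouth [(array([492.8,  78.8, 128.7]), 0.67)]
side lid_middle [(array([ 447.9, -282. ,   40.1]), 0.91), (array([502.7, 481.6,  16.2]), 0.7)]
scene funnel [(array([485.3,  80.1,  98.3]), 0.92), (array([400.5, 429.5,  -3.7]), 0.76), (array([ 3.661e+02,  3.313e+02, -3.000e-01]), 0.66)]
scene jar_mouth [(array([490. ,  75.4, 123.8]), 0.88), (array([688.1, 407.3,   3.4]), 0.52)]
scene lid_middle [(array([ 442.7, -275.9,   37.4]), 0.77), (array([ 548.4, -195.4,   25.5]), 0.53), (array([496.3, 480.1,  15.6]), 0.48)]
```

View pics/m11.png

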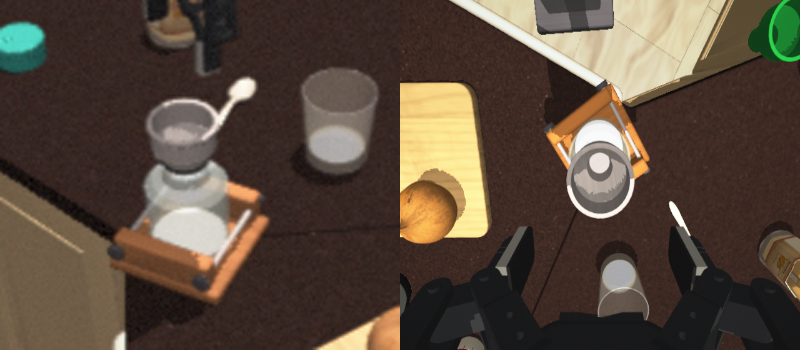

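```bash
python3 - <<'E'
from h import *
from scipy.optimize import minimize
P=[]
for n in ['wrist','side','scene']:
    c=camera(n)
    for k in silhouettes(c,'funnel'):
        if k['mask'][tuple(np.round(proj(c,(489.5,79,155))).astype(int)[::-1])]: P.append((c,k['mask'],n)); print(n,k['conf']); break
t=np.linspace(0,2*np.pi,40)
def cost(v,P):
    x,y,a,b=v; e=0
    for c,m,n in P:
        pts=[]
        for h,r in [(24,17),(45,31),(72,32)]:
            X=np.c_[r*np.cos(t),r*np.sin(t),0*t+h-28]@Rn.from_rotvec([a,b,0]).as_matrix().T+[x,y,123.5]
            pts+=[proj(c,q) for q in X]
        h=cv2.convexHull((np.array(pts)*16).round().astype(np.int32)); M=np.zeros((480,640),np.uint8); cv2.fillConvexPoly(M,h,1,shift=4); M=M>0
        e+=1-(M&m).sum()/(M|m).sum()
    return e/len(P)
for Q in [P]+[[q] for q in P]:
    r=minimize(cost,[489.5,79,0,0],args=(Q,),method='Nelder-Mead',options=dict(initial_simplex=np.array([[489.5,79,0,0],[493,79,0,0],[489,83,0,0],[489,79,.1,0],[489,79,0,.1]])))
    print([q[2] for q in Q],np.round(r.x,3),r.fun,cost([489.5,79,0,0],Q))
E
```

```text
wrist 0.73
side 0.86
scene 0.86
['wrist', 'side', 'scene'] [4.87888e+02 7.82510e+01 4.90000e-02 4.20000e-02] 0.07092217543070915 0.11225386623207685
['wrist'] [4.87667e+02 7.86350e+01 7.00000e-02 4.00000e-02] 0.11732395913435134 0.1624529316837009
['side'] [4.87641e+02 7.79900e+01 6.00000e-02 3.20000e-02] 0.0471976401179941 0.09298998569384831
['scene'] [4.89258e+02 7.82810e+01 7.70000e-02 1.70000e-02] 0.015873015873015928 0.08131868131868136
```

```bash
cat > fit.py <<'E'
from h import *
from scipy.optimize import minimize
t=np.linspace(0,2*np.pi,40)
def cost(v,c,m,z0):
    x,y,a,b=v; pts=[]
    for h,r in [(24,17),(45,31),(72,32)]+([(0,15)] if z0<1 else []):
        X=np.c_[r*np.cos(t),r*np.sin(t),0*t+h]@Rn.from_rotvec([a,b,0]).as_matrix().T+[x,y,z0]
        pts.append(np.array([proj(c,q) for q in X]))
    M=np.zeros((480,640),np.uint8)
    for s in ([0,1],[1,2])+(([3,0],) if z0<1 else ()):
        h=cv2.convexHull((np.vstack([pts[i] for i in s])*16).round().astype(np.int32)); cv2.fillConvexPoly(M,h,1,shift=4)
    M=M>0; return 1-(M&m).sum()/(M|m).sum()
for n in ['wrist','side','scene']:
    c=camera(n)
    S=silhouettes(c,'funnel')
    for x,y,z in [(489.3,79,95.5),(365,331,0),(402,432,0)]:
        u=np.round(proj(c,(x,y,z+58))).astype(int)[::-1]
        if (u<0).any() or u[0]>479 or u[1]>639: continue
        for k in S:
            if k['mask'][tuple(u)]:
                b=min((minimize(cost,[x,y,i,j],args=(c,k['mask'],z),method='Nelder-Mead',options=dict(initial_simplex=np.array([x,y,i,j])+np.vstack([np.zeros(4),np.diag([4,4,.08,.08])]))) for i in(-.04,.04) for j in (-.04,.04)),key=lambda r:r.fun)
                print(n,(x,y),np.round(b.x,3),round(b.fun,3)); break
E
python3 fit.py
```

```text
wrist (489.3, 79) [4.88234e+02 7.72310e+01 1.30000e-02 1.00000e-02] 0.116
wrist (365, 331) [3.63938e+02 3.31725e+02 2.40000e-02 9.00000e-03] 0.015
side (489.3, 79) [ 4.88801e+02  7.78690e+01  4.80000e-02 -9.00000e-03] 0.04
side (365, 331) [ 3.65567e+02  3.32168e+02  1.32000e-01 -4.00000e-02] 0.046
side (402, 432) [4.04742e+02 4.32041e+02 2.80000e-02 2.00000e-03] 0.138
scene (489.3, 79) [4.86357e+02 7.79070e+01 2.80000e-02 2.30000e-02] 0.088
scene (365, 331) [ 3.68905e+02  3.28881e+02  1.14000e-01 -7.80000e-02] 0.096
scene (402, 432) [ 4.04601e+02  4.33821e+02  1.70000e-02 -3.10000e-02] 0.225
```

```bash
python3 -c "
from h import *
print(close_job())"
```

```text
the job is handed in; nothing more can be done
None
```

The lid is off and lying on the board's free half, and the funnel is sitting in the jar's mouth. I handed the job in with about 38 s of the 61 s unused; no verdict was reported.

- **Lid:** Gripped at 70–80 N, it broke loose and turned with the jaws; the raised bar kept its place in the tool frame, so it did not slip. I unscrewed it to 2.19 rad in one grip, without the regrasp, because the last joint had enough range. I set it down flat at about (445, -280). Its middle measured 37–40 mm above the worktop, where 38 mm is expected.
- **Funnel:** I set the steel funnel in the mouth and pressed it home with about 15 N, then released it and raised the gripper clear. Its foot measured 92–98 mm above the worktop in the side and scene pictures, where home is about 95.5 mm, and about 2 mm from the axis.
- **Lemon, onion and honey jar:** I never steered close to them, but I did not measure them again at the end.

**Checks that disagreed:**
- **Tilt:** A first outline fit suggested the funnel leaned about 0.06–0.08 rad. A refined fit gave 0.02–0.05 rad. The same fit showed up to 0.14 rad of false tilt on the standing green funnel. I therefore took the funnel as upright within the 0.1 rad limit, which is not a precise check.
- **Foot position:** Just after release, one wrist-camera reading put the foot about 6 mm off in y, outside the 5 mm limit. The later side and scene readings did not confirm it, but the scene one was about 4 mm off in x.

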